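Sweep the loose plates into the collecting pan

ROBOT

A 6-joint arm with a two-finger parallel gripper is mounted at the origin on the work surface. World frame = base frame: x ahead of the robot, y to its left, z up, the work surface at z = 0. Lengths are in m, angles in rad, forces in N, time in s.
With the tool pointing down it reaches from about 0.35 to 0.975 m from the base axis. Payload 4.9 kg.
Tool frame: the origin (TCP) lies midway between the tips of the shut fingers; the grasp point (between the pads) lies 19 mm behind it; z points along the fingers, y is the line along which they close (so a half turn about z gives the same grasp; the last joint's range is limited). The gripper opens to 85 mm and grips with 20 to 120 N. Pads are 22 mm wide; open, the fingers measure 114 mm over their backs; the gripper's body (76 mm by 85 mm) begins 54 mm behind the grasp point. The pads swing forward as they close: fully open they stand 13 mm farther back than shut.
Start: joints at [1.135, 0.053, 1.613, -0, 1.476, -0.119], TCP at [0.195, 0.594, 0.209] pointing down, gripper open.
Joint ranges: [-3.01, 3.01], [-1.01, 2.22], [0.06, 2.58], [-1.02, 4.17], [0.09, 2.62], [-3.14, 3.14]. Speed limits (rad/s): [2.57, 2.57, 3.14, 3.14, 3.14, 3.14].

INTERFACE

Orientations are given as a rotation vector (axis times angle).
In Python, from station import ctrl, optics, job gives the robot as it stands.
- The arm moves only by the shell command python3 -m jog 'ROWS' [OPENING] [FORCE]. ROWS is JSON, a list of rows, each a list of 2 entries, a list of its own where there are three numbers: the shift along the tool's x, y, z in m, then the turn, a rotation vector about the tool's x, y, z in rad. A call has 1 to 5 rows; each row is the pose to reach, as a shift and turn from the pose commanded when the call began, along the tool's axes at that moment; what a row does not reach only later rows make up. A row lasts 1/10 s, in which the tool goes at most 50 mm and 8.59 degrees, less where a joint would pass 70% of its speed; a pose out of reach is approached as far as the arm can. A call with a gripper value outside its range is refused whole. OPENING is the opening, from 0 (shut) to 1 (fully open), set as the call begins (- or left out, the last holds). The fingers move at their own pace and stop on an object; FORCE is the grip in N (left out, the last holds). Time passes only in rows, so rows that repeat a pose let the fingers close. It gives the time, the measured TCP pose, the force, the opening and the grip force at its end, in the units of the state.
- ctrl.get_obs(): the state, without advancing time (a new reading comes with each control period).
- optics.get_image(name): name is "scene" or "side" or "wrist"; returns a dict with "image" (384x512x3 uint8, blue, green, red), "fx", "fy", "cx", "cy" (pixels), "rvec" (rotation vector, rad) and "tvec" (3), from world to camera coordinates, as OpenCV has them; the wrist camera has in their place "mount" (4x4, takes a point from camera to tool coordinates, whose origin is the TCP and whose axes are the flange's). Camera axes: x right, y down, z forward; pixel columns grow to the right and rows downward; lengths in m; the calibration is good to about 2 mm. The wrist camera is an equidistant fisheye: a pixel r from the principal point sees the ray r / f radians off the axis. A picture is of the moment at which its call begins: read the wrist's pose just before it. There is no depth.
- job.finish_job(): hands the job in; it is judged then, once.
The state is a dict: "t": time; "q": joint angles; "dq": joint speeds; "effort": joint torques, N m; "tool_pos": TCP position; "tool_rot": TCP orientation; "contact_force": force on the tool from outside, world axes, zero at the start; "wrist_torque": the same for the moment, N m; "opening": finger opening in m; "grip_force": force on a finger pad.
Only numpy, scipy, OpenCV 4.12 (cv2) and the standard library are available. Lean on these libraries where they do the work, as an engineer would, in place of code of your own. Each camera call takes 0.05 s, during which the arm holds its last target. There are 200 camera calls.

TASK

Clear the worktop: with your fingers, sweep the three black plates that lie loose on the bare tabletop through the open side of the low steel pan, until all three lie well inside it. Only push them along the table, never pick them up, and leave the other things, and the plates on the wire rack, where they are.

Things in the scene. Friction and masses are not known exactly. Their poses are not given: they have to be found in the camera images.
- plate1: matt black oblong plate 48 x 32 x 14 mm (x, y, z), about 100 g, lying flat and loose on the bare white tabletop; origin: centre of its underside, z up. One of the three to be swept in (all alike).
- plate2: matt black oblong plate 48 x 32 x 14 mm (x, y, z), about 100 g, lying flat and loose on the bare white tabletop; origin: centre of its underside, z up. One of the three to be swept in (all alike).
- plate3: matt black oblong plate 48 x 32 x 14 mm (x, y, z), about 100 g, lying flat and loose on the bare white tabletop; origin: centre of its underside, z up. One of the three to be swept in (all alike).
- pan: low sheet-steel collecting pan fixed to the table: inside 170 mm wide (x) and 140 mm deep (y), three walls 24 mm high and 4 mm thick, the side towards its +y is open. Its floor is level with the tabletop, with no lip or step to cross. Origin: centre of the inner floor, at table height; y points out of the open side, z up.
- pan_mouth (a point): middle of the pan's open edge at table height, 70 mm from the pan's origin along the pan's +y; same axes as the pan.
- weight: small brass knobbed weight, upright, 28 mm diameter, 42 mm high, 150 g, loose; bystander that may stand between the plates. Origin: centre of its underside.
- gluebottle: small white bottle with black cap, upright, 28 mm diameter, 55 mm high, 60 g, loose; bystander that may stand between the plates. Origin: centre of its underside.
- taperoll: cardboard ring lying flat, 60 mm outside diameter, 38 mm inside, 18 mm high, loose; bystander. Origin: centre of its underside.
- brush: hand brush 190 mm long lying flat, loose; bystander. Origin on the table near the middle of its length, which runs along its x.
- screwdriver: screwdriver 180 mm long lying flat, loose; bystander. Origin on the table near the middle of its length, which runs along its x.
- rackplate1: matt black plate 32 x 48 x 14 mm (x, y, z) lying loose in a row on the wire rack, 10 mm above the table; bystander. Origin: centre of its underside.
- rackplate2: matt black plate 32 x 48 x 14 mm (x, y, z) lying loose in a row on the wire rack, 10 mm above the table; bystander. Origin: centre of its underside.
- rack: flat wire-mesh rack fixed to the table, 340 x 220 mm (x, y), 10 mm high, with rows of finished black plates on it reaching 24 mm above the table. Origin: centre of its underside.

How it is judged:
By the outcome, as a careful person would: the job done as asked, in the order asked, and still so for the second after the job is handed in, with the robot touching nothing.
It also fails if it takes over 72 s, if anything falls off the work surface, if the arm or the gripper's body presses on something with over 40 N, if the wrist force passes 120 N, or if a joint passes its speed limit or range.

## Working session

There is one attempt and no reset: what is moved stays moved. The work goes in short steps, Python scripts to look and compute and a shell command to move; the robot and the scene stay as the last step left them, time stands still between calls to the robot, and variables do not carry over. Pictures are saved under pics/ and viewed, at most 13 in all, crops included, and the job is handed in when it is done.

```bash
mkdir -p pics; ls
python3 - <<'E'
from station import ctrl, optics
import cv2, pickle
o=ctrl.get_obs(); print({k:o[k] for k in('t','tool_pos','tool_rot','opening')})
d={n:optics.get_image(n) for n in("scene","side","wrist")}
for n in d: cv2.imwrite(f'pics/{n}0.png',d[n]['image']); print(n,{k:v for k,v in d[n].items() if k!='image'})
pickle.dump((o,d),open('v0.pkl','wb'))
E
```

```text
pics
{'t': 0.0, 'tool_pos': array([0.19442062, 0.59328579, 0.2076387 ]), 'tool_rot': array([-0.49554127, -3.1016685 ,  0.00313351]), 'opening': 0.08522322831403058}
scene {'fx': 387.9307292010679, 'fy': 387.9307292010679, 'cx': 256.25816250944695, 'cy': 190.2073692496001, 'rvec': array([ 2.20611644,  0.67531617, -0.31773813]), 'tvec': array([-0.55766015, -0.11221401,  1.22073775])}
side {'fx': 406.3482458381906, 'fy': 406.3482458381906, 'cx': 255.6292270778274, 'cy': 189.51771455641918, 'rvec': array([ 0.10111866, -2.71369326,  1.55002979]), 'tvec': array([ 0.55579482, -0.02573602,  1.35199291])}
wrist {'fx': 297.3186396354542, 'fy': 297.3186396354542, 'cx': 254.9871134944379, 'cy': 190.04159541786055, 'mount': array([[-2.27122951e-04, -9.50980127e-01, -3.09251915e-01,
         8.05615372e-02],
       [ 9.99999885e-01, -8.56770925e-05, -4.70961392e-04,
        -1.56186086e-03],
       [ 4.21379120e-04, -3.09251987e-01,  9.50980037e-01,
        -1.63731235e-01],
       [ 0.00000000e+00,  0.00000000e+00,  0.00000000e+00,
         1.00000000e+00]])}
```

View pics/scene0.png

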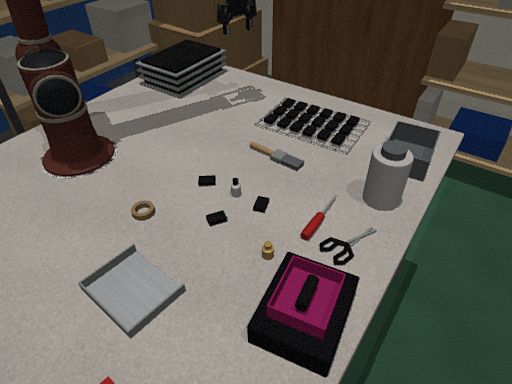

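View pics/wrist0.png

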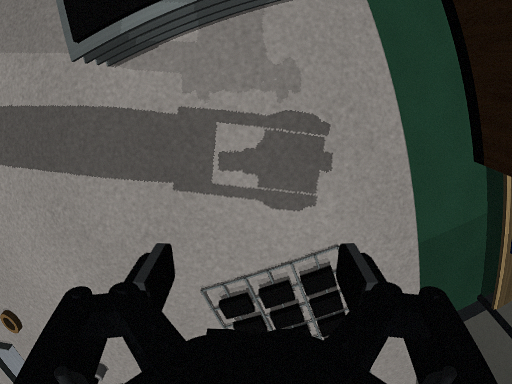

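The scene view shows loose plates at about (207,181), (217,218) and (261,204). The bottle is at (236,188), the weight at (268,251), the tape at (143,210) and the pan at (132,288).

Run:
```python
import pickle,cv2
o,d=pickle.load(open('v0.pkl','rb'))
cv2.imwrite('pics/scene0c.png',cv2.resize(d['scene']['image'][160:340,70:310],None,fx=3.3,fy=3.3,interpolation=cv2.INTER_CUBIC))
```

```text
(no output)
```

View pics/scene0c.png

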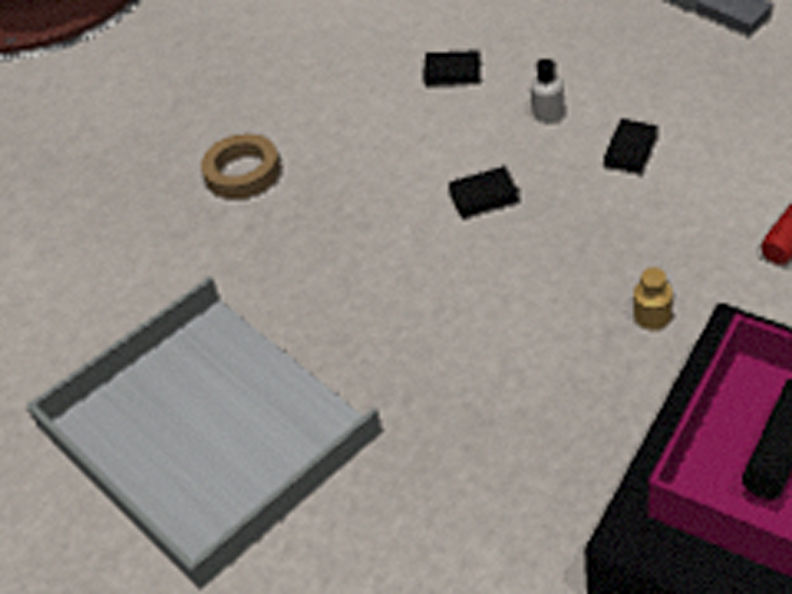

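View pics/side0.png

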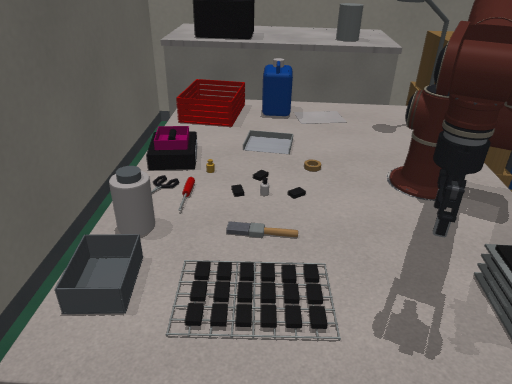

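The pan's open side faces the plates, towards the upper right in the scene view. In the crop its rim corners are at about (212,282), (378,413), (35,407) and (196,572). Next I work out world positions.

```bash
cat > h.py <<'E'
import numpy as np,cv2
from scipy.spatial.transform import Rotation as R
def cast(d,uv,z):
    Rm=cv2.Rodrigues(d['rvec'])[0]; c=-Rm.T@d['tvec']
    uv=np.atleast_2d(np.float64(uv))
    r=np.c_[(uv[:,0]-d['cx'])/d['fx'],(uv[:,1]-d['cy'])/d['fy'],np.ones(len(uv))]@Rm
    return c+r*((z-c[2])/r[:,2])[:,None]
def castw(d,o,uv,z):
    T=np.eye(4);T[:3,:3]=R.from_rotvec(o['tool_rot']).as_matrix();T[:3,3]=o['tool_pos'];M=T@d['mount']
    p=(np.atleast_2d(np.float64(uv))-[d['cx'],d['cy']])/d['fx']; th=np.linalg.norm(p,axis=1)
    r=np.c_[p*(np.sin(th)/th)[:,None],np.cos(th)]@M[:3,:3].T; c=M[:3,3]
    return c+r*((z-c[2])/r[:,2])[:,None]
def plates(d,seeds,z=.007,thr=45):
    n,l,s,c=cv2.connectedComponentsWithStats((d['image'].max(2)<thr).astype(np.uint8))
    out=[]
    for i in range(1,n):
        if s[i,4]>25 and any(np.hypot(*(c[i]-q))<12 for q in seeds):
            ct=cv2.findContours((l==i).astype(np.uint8),0,1)[0][0][:,0]
            w=cast(d,ct,z)[:,:2]; r=cv2.minAreaRect((w*1000).astype(np.float32))
            out.append((cast(d,c[i],z)[0,:2].round(3),np.round(r,0) if 0 else [np.round(x,0) for x in r],s[i,4]))
    return out
E
python3 - <<'E'
import pickle;from h import *
o,d=pickle.load(open('v0.pkl','rb')); S=d['scene'];D=d['side']
k=lambda p:np.array(p)/3.3+[70,160]
print('scene');[print(p) for p in plates(S,[(207,181),(217,218),(261,204)])]
print('side');[print(p) for p in plates(D,[(261,175),(238,190),(297,193)])]
print('pan',cast(S,k([(212,282),(378,413),(35,407),(196,572)]),.024).round(3).tolist())
print('panfloor mouth',cast(S,k([(222,302),(365,418)]),0).round(3).tolist())
print('pan side',cast(D,[(250,134),(291,136),(244,151),(291,153)],.024).round(3).tolist())
print('bottle',cast(S,k([(548,118)]),0.0),cast(S,k([(545,66)]),.055),'weight',cast(S,k([(653,272)]),.042),'tape',cast(S,k([(241,160)]),.018))
E
```

```text
scene
(array([0.421, 0.118]), [array([422., 118.]), array([43., 43.]), np.float64(39.0)], np.int32(153))
(array([0.605, 0.123]), [array([605., 123.]), array([32., 56.]), np.float64(18.0)], np.int32(177))
(array([0.54 , 0.015]), [array([540.,  16.]), array([48., 40.]), np.float64(57.0)], np.int32(205))
side
(array([0.537, 0.025]), [array([541.,  27.]), array([89., 45.]), np.float64(89.0)], np.int32(123))
(array([0.606, 0.125]), [array([606., 124.]), array([32., 65.]), np.float64(16.0)], np.int32(108))
(array([0.423, 0.121]), [array([423., 121.]), array([57., 43.]), np.float64(37.0)], np.int32(124))
pan [[0.45, -0.174, 0.024], [0.622, -0.191, 0.024], [0.435, -0.311, 0.024], [0.608, -0.332, 0.024]]
panfloor mouth [[0.45, -0.172, 0.0], [0.603, -0.188, 0.0]]
pan side [[0.598, -0.286, 0.024], [0.436, -0.283, 0.024], [0.608, -0.126, 0.024], [0.437, -0.127, 0.024]]
bottle [[0.52682487 0.11822488 0.        ]] [[0.52583537 0.11934807 0.055     ]] weight [[ 0.71147397 -0.00659714  0.042     ]] tape [[ 0.36804877 -0.07162369  0.018     ]]
```

```bash
cat >> h.py <<'E'
def go(x,y,z,yaw=None,o=None):
    """print shift in tool axes and turn about tool z; yaw = world angle (deg) of tool x"""
    from station import ctrl
    o=o or ctrl.get_obs(); M=R.from_rotvec(o['tool_rot']).as_matrix()
    X=M[:,0]; cur=np.degrees(np.arctan2(X[1],X[0]))
    t=cur if yaw is None else yaw
    Z=np.array([0,0,-1.]);X2=np.array([np.cos(np.radians(t)),np.sin(np.radians(t)),0])
    T=np.c_[X2,np.cross(Z,X2),Z]
    print('yaw now',cur.round(1),'shift',(M.T@(np.array([x,y,z])-o['tool_pos'])).round(3),'turn',R.from_matrix(M.T@T).as_rotvec().round(3))
E
python3 -c "
from h import *
go(.53,-.06,.21,84)"
```

```text
yaw now 161.9 shift [-0.522 -0.516 -0.001] turn [-2.000e-03  1.000e-03  1.359e+00]
```

```bash
python3 -m jog '[[[-0.035,-0.035,0],[0,0,0]],[[-0.07,-0.07,0],[0,0,0]],[[-0.105,-0.105,0],[0,0,0]],[[-0.14,-0.14,0],[0,0,0]],[[-0.175,-0.173,0],[0,0,0]]]' 0.15 20
python3 -m jog '[[[-0.035,-0.035,0],[0,0,0]],[[-0.07,-0.07,0],[0,0,0]],[[-0.105,-0.105,0],[0,0,0]],[[-0.14,-0.14,0],[0,0,0]],[[-0.175,-0.173,0],[0,0,0]]]'
python3 -m jog '[[[-0.035,-0.035,0],[0,0,0.14]],[[-0.07,-0.07,0],[0,0,0.28]],[[-0.105,-0.105,0],[0,0,0.42]],[[-0.14,-0.14,0],[0,0,0.56]],[[-0.172,-0.17,0],[0,0,0.7]]]'
python3 -m jog '[[[0,0,0],[0,0,0.14]],[[0,0,0],[0,0,0.28]],[[0,0,0],[0,0,0.42]],[[0,0,0],[0,0,0.56]],[[0,0,0],[0,0,0.66]]]'
python3 - <<'E'
from h import *
from station import ctrl,optics
import pickle
o=ctrl.get_obs(); d=optics.get_image('wrist'); cv2.imwrite('pics/wrist1.png',d['image']); pickle.dump((o,d),open('v1.pkl','wb'))
go(.53,-.06,.21,84,o)
E
```

```text
t: 0.65
tool_pos: [0.3073, 0.3731, 0.2086]
tool_rot: [0.494, 3.102, -0.0]
contact_force: [1.5, 0.4, -0.9]
opening: 0.0137
grip_force: 0.0
t: 1.15
tool_pos: [0.4198, 0.1541, 0.2089]
tool_rot: [0.496, 3.102, 0.0]
contact_force: [1.2, 0.9, -0.0]
opening: 0.0128
grip_force: 0.0
t: 1.65
tool_pos: [0.5304, -0.0615, 0.2086]
tool_rot: [-1.539, -2.739, 0.0]
contact_force: [0.3, 0.8, -0.1]
opening: 0.013
grip_force: 0.0
t: 2.15
tool_pos: [0.5297, -0.0591, 0.2084]
tool_rot: [-2.341, -2.094, 0.001]
contact_force: [0.0, 0.5, -0.4]
opening: 0.0126
grip_force: 0.0
yaw now 83.6 shift [-0.001  0.    -0.002] turn [-0.001 -0.    -0.006]
```

View pics/wrist1.png

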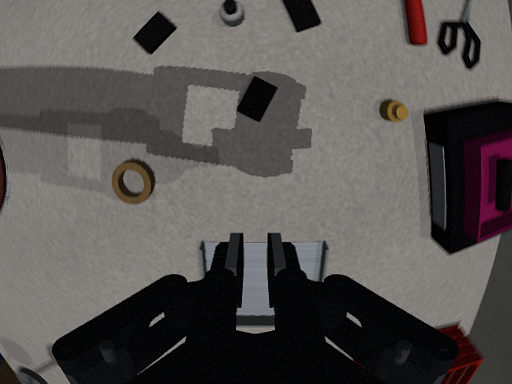

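The wrist view shows plates at (155,33), (257,99) and (300,12), with the last one cut by the frame edge. The bottle is at (232,12), the weight at (395,110) and the tape at (133,182). The pan wall ends at the mouth are at (202,242) and (327,242).

Run:
```python
from h import *
import pickle
o,d=pickle.load(open('v1.pkl','rb'))
n,l,s,c=cv2.connectedComponentsWithStats((d['image'].max(2)<35).astype(np.uint8))
for i in range(1,n):
    if s[i,4]>200 and c[i][1]<150 and 120<c[i][0]<340:
        ct=cv2.findContours((l==i).astype(np.uint8),0,1)[0][0][:,0]
        w=castw(d,o,ct,.012)[:,:2]
        r=cv2.minAreaRect((w*1000).astype(np.float32)); print(c[i].round(),[np.round(x,1) for x in r])
        print(cv2.boxPoints(r).round().tolist())
print('mouth tops',castw(d,o,[(202,242),(327,242)],.024).round(3).tolist(),'back',castw(d,o,[(236,320),(275,320)],.024).round(3).tolist())
print('tape',castw(d,o,(133,182),.018).round(3),'weight',castw(d,o,(395,110),.03).round(3),'bottle',castw(d,o,(230,8),.055).round(3))
```

```text
[302.  14.] [array([604.3, 119.3]), array([31.9, 43.8]), np.float64(16.5)]
[[583.0, 136.0], [595.0, 94.0], [626.0, 103.0], [613.0, 145.0]]
[154.  33.] [array([422.8, 118.5]), array([45.4, 35.1]), np.float64(36.4)]
[[394.0, 119.0], [415.0, 91.0], [451.0, 118.0], [431.0, 146.0]]
[256.  99.] [array([537.9,  15.8]), array([47.6, 31.3]), np.float64(56.2)]
[[512.0, 5.0], [538.0, -13.0], [564.0, 27.0], [538.0, 44.0]]
mouth tops [[0.445, -0.159, 0.024], [0.612, -0.178, 0.024]] back [[0.471, -0.302, 0.024], [0.531, -0.309, 0.024]]
tape [[ 0.365 -0.067  0.018]] weight [[ 0.706 -0.009  0.03 ]] bottle [[0.521 0.119 0.055]]
```

```bash
python3 -c "
from h import *
go(.562,.052,.06,56)"
```

```text
yaw now 83.5 shift [0.114 0.02  0.148] turn [-0.001  0.     0.481]
```

```bash
python3 -m jog '[[[0.045,0.008,0],[0,0,0.1]],[[0.09,0.016,0],[0,0,0.2]],[[0.114,0.02,0.04],[0,0,0.3]],[[0.114,0.02,0.09],[0,0,0.4]],[[0.114,0.02,0.138],[0,0,0.481]]]'
python3 -m jog '[[[0,0,0.02],[0,0,0]],[[0,0,0.04],[0,0,0]],[[0,0,0.055],[0,0,0]],[[0,0,0.063],[0,0,0]],[[0,0,0.063],[0,0,0]]]'
python3 -c "
from h import *
go(.555,.042,.005,56)
for k,(x,y,w) in enumerate([(.552,.035,60),(.546,.02,66),(.544,.0,72),(.544,-.02,78),(.545,-.04,84)]): go(x,y,.005,w)"
```

```text
t: 2.7
tool_pos: [0.5622, 0.0533, 0.0697]
tool_rot: [2.768, 1.484, 0.002]
contact_force: [-0.3, 0.1, -0.8]
opening: 0.0131
grip_force: 0.0
t: 3.2
tool_pos: [0.5612, 0.0522, 0.0069]
tool_rot: [-2.768, -1.484, 0.003]
contact_force: [-0.5, -0.2, -0.0]
opening: 0.0129
grip_force: 0.0
yaw now 56.4 shift [-0.012  0.001  0.002] turn [-0.002  0.001  0.007]
yaw now 56.4 shift [-0.019  0.002  0.002] turn [-0.002  0.001 -0.063]
yaw now 56.4 shift [-0.035  0.005  0.002] turn [-0.002  0.001 -0.168]
yaw now 56.4 shift [-0.053  0.015  0.002] turn [-0.002  0.001 -0.272]
yaw now 56.4 shift [-0.07   0.026  0.002] turn [-0.002  0.001 -0.377]
yaw now 56.4 shift [-0.086  0.038  0.002] turn [-0.002  0.001 -0.482]
```

```bash
python3 -m jog '[[[-0.012,0.001,0.001],[0,0,0]],[[-0.022,0.002,0.001],[0,0,-0.06]],[[-0.035,0.005,0.001],[0,0,-0.16]],[[-0.048,0.012,0.001],[0,0,-0.24]],[[-0.06,0.02,0.001],[0,0,-0.31]]]'
python3 -c "
from h import *
go(.543,-.06,.006,84);go(.535,-.14,.006,84)"
python3 - <<'E'
from h import *
from station import optics
d=optics.get_image('scene'); cv2.imwrite('pics/s2.png',cv2.resize(d['image'][160:340,70:310],None,fx=3.3,fy=3.3,interpolation=cv2.INTER_CUBIC))
E
```

```text
t: 3.7
tool_pos: [0.5459, -0.0101, 0.0085]
tool_rot: [2.502, 1.896, 0.002]
contact_force: [0.7, -0.3, -0.8]
opening: 0.013
grip_force: 0.0
yaw now 74.3 shift [-0.049  0.011  0.002] turn [ 0.003  0.    -0.169]
yaw now 74.3 shift [-0.128  0.025  0.003] turn [ 0.003  0.    -0.169]
```

View pics/s2.png

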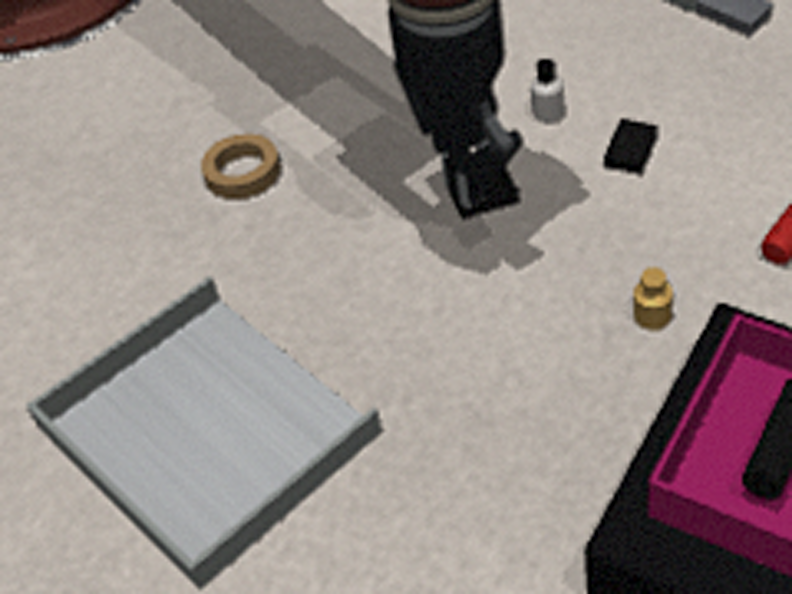

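The plate's near edge still seems to be at (460,215)-(518,200) in the crop, which is where it started. I check where the fingertips project and take a wrist picture.

Run:
```python
from h import *
from station import ctrl,optics
o=ctrl.get_obs();d=optics.get_image('scene')
P=np.array([[.5459,-.0101,.0085],[.538,.016,.014],[.537,-.044,.014]])
uv=cv2.projectPoints(P,d['rvec'],d['tvec'],np.array([[d['fx'],0,d['cx']],[0,d['fy'],d['cy']],[0,0,1]]),None)[0][:,0]
print(((uv-[70,160])*3.3).round())
w=optics.get_image('wrist');cv2.imwrite('pics/w2.png',w['image'])
print(o['tool_pos'],o['contact_force'])
```

```text
[[467. 212.]
 [480. 183.]
 [429. 230.]]
[ 0.546203   -0.01192269  0.00861622] [ 0.27002615 -1.06519962  0.27518018]
```

View pics/w2.png

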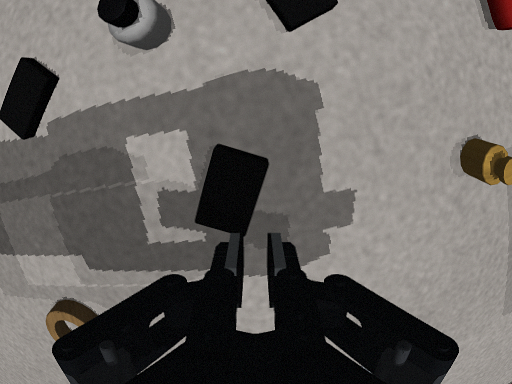

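The wrist view shows the plate at (232,190), behind the fingers and unmoved. The tips passed over its top, so they sit higher than I assumed. I'll re-measure, go back and feel for the table.

```bash
python3 -m jog '[[[0,0,-0.03],[0,0,0]],[[0,0,-0.06],[0,0,0]],[[0,0,-0.08],[0,0,0]],[[-0.04,0,-0.08],[0,0,0]],[[-0.06,0,-0.08],[0,0,0]]]'
python3 - <<'E'
from h import *
from station import ctrl,optics
import pickle
o=ctrl.get_obs(); d=optics.get_image('wrist'); pickle.dump((o,d),open('v3.pkl','wb'))
n,l,s,c=cv2.connectedComponentsWithStats((d['image'].max(2)<35).astype(np.uint8))
for i in range(1,n):
    if 400<s[i,4]<8000:
        ct=cv2.findContours((l==i).astype(np.uint8),0,1)[0][0][:,0]
        r=cv2.minAreaRect((castw(d,o,ct,.012)[:,:2]*1000).astype(np.float32)); print(c[i].round(),[np.round(x,1) for x in r])
go(.562,.052,.06,56,o)
E
```

```text
t: 4.35
tool_pos: [0.5297, -0.0675, 0.089]
tool_rot: [2.505, 1.891, 0.003]
contact_force: [-0.1, -0.3, 0.1]
opening: 0.0131
grip_force: 0.0
[84. 33.] [array([422., 115.]), array([46.3, 37.7]), np.float64(37.4)]
[237.  93.] [array([536.8,  14.3]), array([46.1, 31.5]), np.float64(56.5)]
[494. 127.] [array([ 790.7, -121.5]), array([232.6,  71. ]), np.float64(89.7)]
yaw now 74.1 shift [ 0.124 -0.002  0.029] turn [ 0.004 -0.     0.316]
```

```bash
python3 -m jog '[[[0.045,0,0],[0,0,0.1]],[[0.09,0,0],[0,0,0.2]],[[0.125,-0.002,0],[0,0,0.316]],[[0.125,-0.002,0.03],[0,0,0.316]],[[0.125,-0.002,0.07],[0,0,0.316]]]'
python3 -m jog '[[[0,0,0.01],[0,0,0]],[[0,0,0.012],[0,0,0]],[[0,0,0.014],[0,0,0]]]'
python3 -m jog '[[[0,0,0.001],[0,0,0]],[[0,0,0.002],[0,0,0]]]'
python3 -m jog '[[[0,0,0.001],[0,0,0]],[[0,0,0.002],[0,0,0]]]'
```

```text
t: 4.9
tool_pos: [0.5645, 0.0563, 0.0196]
tool_rot: [2.769, 1.476, 0.011]
contact_force: [0.4, -0.3, -0.9]
opening: 0.013
grip_force: 0.0
t: 5.2
tool_pos: [0.5623, 0.0543, 0.0042]
tool_rot: [2.773, 1.474, 0.003]
contact_force: [-0.2, -0.2, -0.5]
opening: 0.0127
grip_force: 0.0
t: 5.4
tool_pos: [0.5627, 0.054, 0.0027]
tool_rot: [2.773, 1.474, 0.004]
contact_force: [-0.1, -0.1, 0.7]
opening: 0.0128
grip_force: 0.0
t: 5.6
tool_pos: [0.5617, 0.0541, -0.0005]
tool_rot: [2.773, 1.475, 0.002]
contact_force: [0.5, -0.6, -0.3]
opening: 0.0131
grip_force: 0.0
```

```bash
python3 -m jog '[[[0,0,0.001],[0,0,0]],[[0,0,0.002],[0,0,0]]]'
python3 -m jog '[[[0,0,0.001],[0,0,0]],[[0,0,0.001],[0,0,0]]]' | grep -A0 -E "pos|contact"
python3 -c "
from h import *
from station import optics
cv2.imwrite('pics/s4.png',cv2.resize(optics.get_image('scene')['image'][150:250,150:300],None,fx=5,fy=5,interpolation=cv2.INTER_CUBIC))"
```

```text
t: 5.8
tool_pos: [0.5612, 0.0542, -0.0031]
tool_rot: [2.774, 1.475, 0.0]
contact_force: [0.4, -0.9, 0.2]
opening: 0.0129
grip_force: 0.0
tool_pos: [0.561, 0.0542, -0.0044]
--
contact_force: [-0.9, -0.6, -0.1]
```

View pics/s4.png

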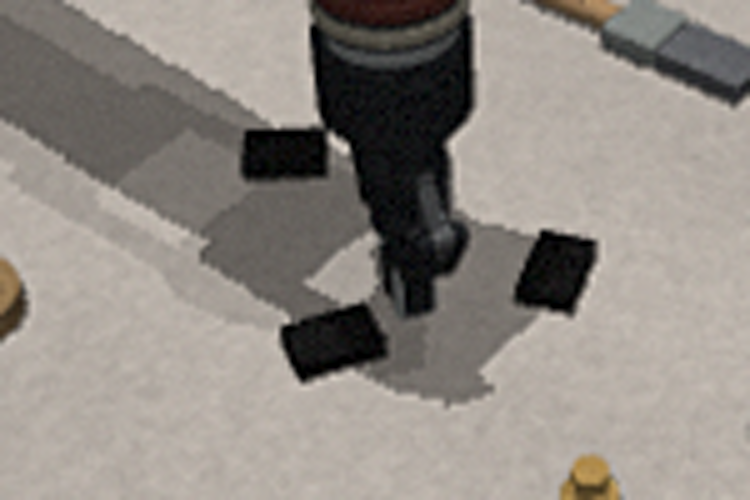

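The tips at (415,315) in the crop are still clear of the table. I keep lowering by feel.

```bash
for i in 1 2 3; do :; done
python3 -m jog '[[[0,0,0.001],[0,0,0]],[[0,0,0.002],[0,0,0]]]' | grep -E "pos|contact"
python3 -m jog '[[[0,0,0.001],[0,0,0]],[[0,0,0.001],[0,0,0]]]' | grep -E "pos|contact"
python3 -m jog '[[[0,0,0.001],[0,0,0]],[[0,0,0.001],[0,0,0]]]' | grep -E "pos|contact"
```

```text
tool_pos: [0.5612, 0.0542, -0.0061]
contact_force: [-0.1, -0.4, 0.1]
tool_pos: [0.561, 0.0542, -0.0073]
contact_force: [0.7, 0.2, -0.1]
tool_pos: [0.5611, 0.0542, -0.0082]
contact_force: [1.0, 0.2, 0.4]
```

```bash
python3 -m jog '[[[0,0,0.001],[0,0,0]],[[0,0,0.001],[0,0,0]]]' | grep -E "pos|contact"
python3 -m jog '[[[0,0,0.001],[0,0,0]],[[0,0,0.001],[0,0,0]]]' | grep -E "pos|contact"
python3 -c "
from h import *
go(.543,-.06,-.01,84)"
```

```text
tool_pos: [0.5611, 0.0542, -0.0092]
contact_force: [-0.0, -0.9, -0.1]
tool_pos: [0.5611, 0.0542, -0.0102]
contact_force: [0.0, 0.3, 0.0]
yaw now 56.0 shift [-0.105  0.049 -0.   ] turn [-0.     0.    -0.488]
```

```bash
python3 -m jog '[[[-0.012,0.001,0],[0,0,0]],[[-0.022,0.002,0],[0,0,-0.06]],[[-0.035,0.005,0],[0,0,-0.16]],[[-0.048,0.012,0],[0,0,-0.24]],[[-0.06,0.02,0],[0,0,-0.31]]]'
cat >> h.py <<'E'
def look(zc=.012):
    from station import ctrl,optics
    o=ctrl.get_obs(); d=optics.get_image('wrist')
    n,l,s,c=cv2.connectedComponentsWithStats((d['image'].max(2)<35).astype(np.uint8))
    for i in range(1,n):
        if 200<s[i,4]<9000:
            ct=cv2.findContours((l==i).astype(np.uint8),0,1)[0][0][:,0]
            r=cv2.minAreaRect((castw(d,o,ct,zc)[:,:2]*1000).astype(np.float32)); print('W',c[i].round(),s[i,:4],[np.round(x) for x in r])
    d2=optics.get_image('scene')
    for p in plates(d2,[(u,v) for u in range(100,300,12) for v in range(170,330,12)],.010): print('S',p)
    return o,d,d2
E
python3 -c "
from h import *
o,d,s=look(); cv2.imwrite('pics/w5.png',d['image'])
go(.543,-.06,-.01,84,o)"
```

```text
t: 7.55
tool_pos: [0.5436, -0.0074, -0.01]
tool_rot: [-2.509, -1.889, -0.0]
contact_force: [0.1, 0.5, 0.6]
opening: 0.0128
grip_force: 0.5
W [106.  10.] [82  0 46 26] [array([502., 137.]), array([14., 30.]), np.float64(62.0)]
W [310.  10.] [278   0  74  30] [array([604., 100.]), array([15., 36.]), np.float64(79.0)]
W [ 17. 104.] [ 0 66 46 83] [array([424., 115.]), array([50., 39.]), np.float64(37.0)]
S (array([0.465, 0.072]), [array([464.,  71.]), array([ 95., 245.]), np.float64(44.0)], np.int32(1143))
S (array([0.494, 0.158]), [array([494., 158.]), array([11., 27.]), np.float64(36.0)], np.int32(31))
S (array([0.607, 0.12 ]), [array([607., 120.]), array([32., 56.]), np.float64(18.0)], np.int32(177))
S (array([ 0.536, -0.046]), [array([536., -46.]), array([50., 40.]), np.float64(70.0)], np.int32(238))
S (array([ 0.872, -0.135]), [array([851., -85.]), array([171., 237.]), np.float64(9.0)], np.int32(4306))
yaw now 74.0 shift [-0.051  0.014  0.   ] turn [-0.    -0.    -0.175]
```

The scene mask puts plate C at (0.536,-0.046) with its edge against the fingers, so this push works. I keep going into the pan.

```bash
python3 -m jog '[[[-0.01,0.003,0],[0,0,-0.04]],[[-0.02,0.006,0],[0,0,-0.08]],[[-0.03,0.009,0],[0,0,-0.12]],[[-0.04,0.012,0],[0,0,-0.16]],[[-0.051,0.016,0],[0,0,-0.175]]]'
python3 -m jog '[[[-0.014,0,0],[0,0,0]],[[-0.028,0,0],[0,0,0]],[[-0.042,0,0],[0,0,0]],[[-0.056,0,0],[0,0,0]],[[-0.07,0,0],[0,0,0]]]'
python3 -c "
from h import *
o,d,s=look()
go(.522,-.245,-.01,84,o)"
```

```text
t: 8.15
tool_pos: [0.545, -0.0599, -0.0101]
tool_rot: [-2.338, -2.097, -0.0]
contact_force: [-0.4, 1.0, 1.3]
opening: 0.0127
grip_force: 0.7
t: 8.65
tool_pos: [0.5376, -0.1309, -0.0101]
tool_rot: [-2.339, -2.098, -0.0]
contact_force: [-0.3, 1.2, 0.3]
opening: 0.0124
grip_force: 0.7
S (array([0.424, 0.116]), [array([424., 116.]), array([43., 42.]), np.float64(39.0)], np.int32(150))
S (array([0.494, 0.158]), [array([494., 158.]), array([11., 27.]), np.float64(36.0)], np.int32(31))
S (array([ 0.475, -0.092]), [array([473., -87.]), array([102., 258.]), np.float64(51.0)], np.int32(1607))
S (array([0.607, 0.12 ]), [array([607., 120.]), array([32., 56.]), np.float64(18.0)], np.int32(177))
S (array([ 0.872, -0.135]), [array([851., -85.]), array([171., 237.]), np.float64(9.0)], np.int32(4298))
yaw now 83.8 shift [-0.115 -0.003 -0.   ] turn [ 0.    -0.    -0.004]
```

```bash
python3 -m jog '[[[-0.014,0,0],[0,0,0]],[[-0.028,0,0],[0,0,0]],[[-0.042,0,0],[0,0,0]],[[-0.056,0,0],[0,0,0]],[[-0.07,-0.001,0],[0,0,0]]]'
python3 -m jog '[[[-0.012,0,0],[0,0,0]],[[-0.024,0,0],[0,0,0]],[[-0.034,0,0],[0,0,0]],[[-0.04,0,0],[0,0,0]],[[-0.04,0,0],[0,0,0]]]'
python3 -m jog '[[[0.015,0,0],[0,0,0]],[[0.015,0,-0.03],[0,0,0]],[[0.015,0,-0.07],[0,0,0]],[[0.015,0,-0.1],[0,0,0]]]'
python3 -m jog '[[[0.05,0,0],[0,0,0]],[[0.1,0,0],[0,0,0]],[[0.15,0,0],[0,0,0]],[[0.2,0,-0.02],[0,0,0]],[[0.25,0,-0.04],[0,0,0]]]'
python3 -c "
from h import *
o,d,s=look()
cv2.imwrite('pics/s6.png',s['image'])"
```

```text
t: 9.25
tool_pos: [0.5291, -0.2005, -0.0101]
tool_rot: [2.338, 2.098, -0.0]
contact_force: [-0.2, 1.3, -0.6]
opening: 0.0123
grip_force: 0.3
t: 9.75
tool_pos: [0.525, -0.2399, -0.01]
tool_rot: [2.339, 2.097, -0.0]
contact_force: [-0.3, -0.1, 0.3]
opening: 0.0125
grip_force: 0.0
t: 10.15
tool_pos: [0.5271, -0.2226, 0.0917]
tool_rot: [2.336, 2.1, 0.001]
contact_force: [-0.5, -0.4, 0.2]
opening: 0.0127
grip_force: 0.0
t: 10.65
tool_pos: [0.5513, 0.0208, 0.1266]
tool_rot: [-2.336, -2.099, 0.002]
contact_force: [0.2, -0.1, -0.3]
opening: 0.0128
grip_force: 0.0
W [300.  63.] [278  38  46  50] [array([603., 126.]), array([31., 42.]), np.float64(16.0)]
W [491.  94.] [467  65  45  60] [array([836.,  99.]), array([66., 80.]), np.float64(69.0)]
W [117.  94.] [94 71 47 50] [array([422., 122.]), array([48., 31.]), np.float64(38.0)]
W [475. 240.] [438 164  74 168] [array([ 842., -136.]), array([127., 278.]), np.float64(8.0)]
S (array([0.111, 0.001]), [array([110.,   5.]), array([ 17., 105.]), np.float64(9.0)], np.int32(39))
S (array([0.424, 0.115]), [array([424., 115.]), array([45., 41.]), np.float64(35.0)], np.int32(153))
S (array([0.494, 0.158]), [array([494., 158.]), array([11., 27.]), np.float64(36.0)], np.int32(31))
S (array([0.607, 0.12 ]), [array([607., 120.]), array([33., 56.]), np.float64(18.0)], np.int32(178))
S (array([ 0.872, -0.134]), [array([851., -85.]), array([171., 237.]), np.float64(9.0)], np.int32(4350))
S (array([ 0.525, -0.277]), [array([ 525., -276.]), array([48., 37.]), np.float64(84.0)], np.int32(345))
```

Plate C now lies in the pan at (0.525,-0.277). Next is plate B at (0.605,0.124), with its long axis at about 106°.

```bash
python3 -c "
from h import *
go(.5925,.166,.06,106)"
```

```text
yaw now 84.3 shift [0.146 0.023 0.071] turn [ 0.006 -0.001 -0.379]
```

```bash
python3 -m jog '[[[0.045,0.007,0],[0,0,-0.08]],[[0.09,0.014,0],[0,0,-0.16]],[[0.135,0.021,0],[0,0,-0.24]],[[0.146,0.023,0.03],[0,0,-0.32]],[[0.146,0.023,0.07],[0,0,-0.379]]]'
python3 -m jog '[[[0,0,0.03],[0,0,0]],[[0,0,0.05],[0,0,0]],[[0,0,0.06],[0,0,0]],[[0,0,0.066],[0,0,0]],[[0,0,0.066],[0,0,0]]]'
python3 -c "
from h import *
from station import ctrl
go(.5925,.166,-.01,106)
for y,w in [(.124,106),(.112,102),(.1,98),(.088,94),(.076,90)]:
  a=np.radians(w); go(.605+.035*np.cos(a),y+.035*np.sin(a),-.01,w)"
```

```text
t: 11.25
tool_pos: [0.5935, 0.1631, 0.059]
tool_rot: [1.89, 2.504, 0.008]
contact_force: [0.2, -0.8, -0.1]
opening: 0.0127
grip_force: 0.0
t: 11.75
tool_pos: [0.5911, 0.1601, -0.0091]
tool_rot: [-1.901, -2.501, 0.001]
contact_force: [-0.6, -0.4, -0.3]
opening: 0.0127
grip_force: 0.0
yaw now 105.5 shift [0.005 0.003 0.001] turn [-0.    -0.    -0.008]
yaw now 105.5 shift [-0.003  0.003  0.001] turn [-0.    -0.    -0.008]
yaw now 105.5 shift [-0.015  0.003  0.001] turn [-0.     0.     0.062]
yaw now 105.5 shift [-0.027  0.002  0.001] turn [-0.     0.     0.132]
yaw now 105.5 shift [-0.039  0.001  0.001] turn [-0.     0.     0.201]
yaw now 105.5 shift [-0.051  0.     0.001] turn [-0.     0.     0.271]
```

```bash
python3 -m jog '[[[-0.003,0.003,0.001],[0,0,0]],[[-0.015,0.003,0.001],[0,0,0.06]],[[-0.027,0.002,0.001],[0,0,0.13]],[[-0.039,0.001,0.001],[0,0,0.2]],[[-0.051,0,0.001],[0,0,0.27]]]'
python3 -c "
from h import *
o,d,s=look()
for y in (.045,-.03):
  a=np.radians(84);go(.605+(y-.06)*.1+.035*np.cos(a),y+.035*np.sin(a),-.01,84,o)"
```

```text
t: 12.25
tool_pos: [0.6068, 0.1104, -0.008]
tool_rot: [2.222, 2.218, 0.004]
contact_force: [-0.4, 0.5, 1.0]
opening: 0.0131
grip_force: 0.2
W [ 11. 215.] [  0 181  33  71] [array([427., 121.]), array([60., 33.]), np.float64(37.0)]
W [505. 252.] [496 225  16  47] [array([794.,  92.]), array([17., 42.]), np.float64(27.0)]
W [ 79. 249.] [ 60 230  38  39] [array([493., 102.]), array([37., 19.]), np.float64(36.0)]
S (array([0.543, 0.196]), [array([536., 196.]), array([124., 292.]), np.float64(38.0)], np.int32(1457))
S (array([0.111, 0.005]), [array([111.,   8.]), array([13., 89.]), np.float64(8.0)], np.int32(31))
S (array([0.424, 0.115]), [array([424., 115.]), array([47., 40.]), np.float64(34.0)], np.int32(153))
S (array([ 0.872, -0.134]), [array([851., -85.]), array([171., 237.]), np.float64(9.0)], np.int32(4306))
S (array([ 0.525, -0.277]), [array([ 524., -276.]), array([48., 37.]), np.float64(84.0)], np.int32(343))
yaw now 89.9 shift [-0.031  0.     0.002] turn [ 0.003 -0.     0.103]
yaw now 89.9 shift [-0.106 -0.007  0.002] turn [ 0.003 -0.     0.103]
```

```bash
python3 -m jog '[[[-0.01,0,0.001],[0,0,0.04]],[[-0.02,0,0.001],[0,0,0.08]],[[-0.031,0,0.001],[0,0,0.103]],[[-0.043,-0.001,0.001],[0,0,0.103]],[[-0.056,-0.002,0.001],[0,0,0.103]]]'
python3 -m jog '[[[-0.014,0,0],[0,0,0]],[[-0.028,0,0],[0,0,0]],[[-0.042,0,0],[0,0,0]],[[-0.056,0,0],[0,0,0]],[[-0.065,0,0],[0,0,0]]]'
python3 -c "
from h import *
o,d,s=look()
go(.5755,-.2177,-.01,84,o)"
```

```text
t: 12.85
tool_pos: [0.6038, 0.0547, -0.01]
tool_rot: [2.329, 2.106, 0.002]
contact_force: [1.2, -0.1, 0.1]
opening: 0.0131
grip_force: 0.0
t: 13.35
tool_pos: [0.5962, -0.0113, -0.0111]
tool_rot: [-2.333, -2.104, 0.0]
contact_force: [-0.0, 0.6, -0.9]
opening: 0.0129
grip_force: 0.0
W [46. 10.] [24  0 45 24] [array([491., 138.]), array([14., 36.]), np.float64(68.0)]
W [255.  30.] [213   0  84  68] [array([606., 101.]), array([31., 36.]), np.float64(9.0)]
W [491. 278.] [460 204  52 180] [array([ 788., -127.]), array([ 43., 245.]), np.float64(14.0)]
W [504. 365.] [488 327  24  57] [array([ 857., -225.]), array([ 37., 165.]), np.float64(30.0)]
S (array([0.105, 0.02 ]), [array([101.,  22.]), array([ 29., 126.]), np.float64(22.0)], np.int32(44))
S (array([0.445, 0.221]), [array([438., 226.]), array([21., 65.]), np.float64(36.0)], np.int32(46))
S (array([0.523, 0.066]), [array([515.,  65.]), array([113., 240.]), np.float64(41.0)], np.int32(1368))
S (array([0.609, 0.105]), [array([609., 106.]), array([33., 55.]), np.float64(10.0)], np.int32(182))
S (array([ 0.872, -0.135]), [array([851., -85.]), array([171., 237.]), np.float64(9.0)], np.int32(4297))
S (array([ 0.525, -0.277]), [array([ 524., -276.]), array([48., 37.]), np.float64(83.0)], np.int32(344))
yaw now 84.1 shift [-0.207  0.001 -0.001] turn [-0.     0.     0.002]
```

Plate B slipped under the tips and is left at (0.609,0.105), so the tips were only just catching the plate tops. I feel for the real table height here in free space.

```bash
for k in 1; do
python3 -m jog '[[[0,0,0.0015],[0,0,0]],[[0,0,0.003],[0,0,0]]]' | grep -E "pos|contact"
python3 -m jog '[[[0,0,0.001],[0,0,0]],[[0,0,0.002],[0,0,0]]]' | grep -E "pos|contact"
python3 -m jog '[[[0,0,0.001],[0,0,0]],[[0,0,0.002],[0,0,0]]]' | grep -E "pos|contact"; done
```

```text
tool_pos: [0.5965, -0.0094, -0.014]
contact_force: [0.6, 0.0, -1.0]
tool_pos: [0.5964, -0.0093, -0.0162]
contact_force: [0.5, -0.5, -0.9]
tool_pos: [0.5965, -0.0096, -0.018]
contact_force: [-0.0, 1.1, 0.5]
```

```bash
python3 -m jog '[[[0,0,0.001],[0,0,0]],[[0,0,0.001],[0,0,0]]]' | grep -E "pos|contact"
python3 -m jog '[[[0,0,0.001],[0,0,0]],[[0,0,0.001],[0,0,0]]]' | grep -E "pos|contact"
python3 -m jog '[[[0,0,0.001],[0,0,0]],[[0,0,0.001],[0,0,0]]]' | grep -E "pos|contact"
python3 -c "
from h import *
from station import optics
cv2.imwrite('pics/d7.png',cv2.resize(optics.get_image('side')['image'][140:220,200:300],None,fx=7,fy=7,interpolation=cv2.INTER_CUBIC))"
```

```text
tool_pos: [0.5963, -0.0097, -0.0192]
contact_force: [0.3, -0.5, 0.9]
tool_pos: [0.5964, -0.0098, -0.0201]
contact_force: [0.8, -0.8, 0.4]
tool_pos: [0.5964, -0.0098, -0.0211]
contact_force: [0.3, 0.5, -0.1]
```

View pics/d7.png

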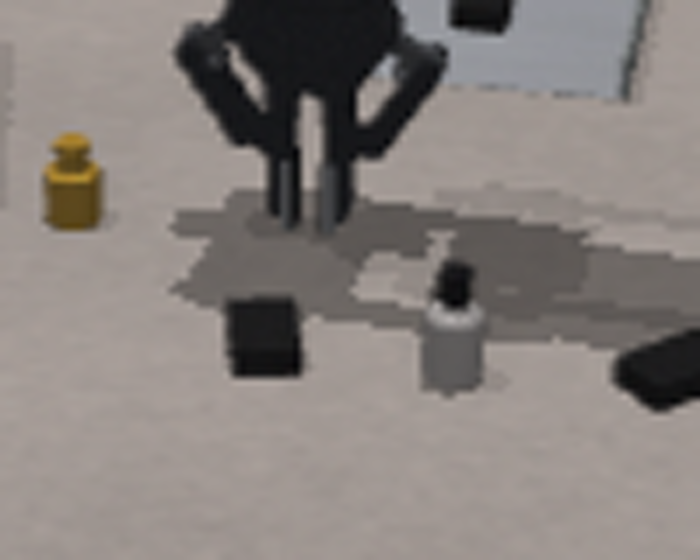

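The side view shows the fingertips at (290,225) and (325,232), just above the table. Plate B is behind them at (262,340), beside the bottle at (455,330). Tips just clear the table at about TCP z = -0.021, so I'll push at -0.020. I raise and re-measure B.

```bash
python3 -m jog '[[[0,0,-0.04],[0,0,0]],[[0,0,-0.08],[0,0,0]],[[0,0,-0.12],[0,0,0]],[[0.04,0,-0.14],[0,0,0]],[[0.04,0,-0.14],[0,0,0]]]'
python3 -c "
from h import *
o,d,s=look()
a=np.radians(98)
go(.607+.048*np.cos(a),.105+.048*np.sin(a),.06,98)"
```

```text
t: 15.2
tool_pos: [0.6037, 0.0326, 0.1244]
tool_rot: [2.325, 2.105, 0.012]
contact_force: [-0.4, 0.5, -1.2]
opening: 0.0129
grip_force: 0.0
W [249. 100.] [226  72  46  56] [array([605., 108.]), array([31., 47.]), np.float64(9.0)]
W [457. 107.] [429  79  55  64] [array([834.,  94.]), array([68., 79.]), np.float64(69.0)]
W [145.  96.] [135  88  21  18] [array([507., 125.]), array([17., 21.]), np.float64(82.0)]
W [ 76. 118.] [54 93 45 52] [array([423., 118.]), array([52., 36.]), np.float64(37.0)]
W [488. 287.] [475 259  28  59] [array([ 946., -179.]), array([ 46., 135.]), np.float64(10.0)]
S (array([0.424, 0.115]), [array([424., 115.]), array([47., 40.]), np.float64(34.0)], np.int32(158))
S (array([0.609, 0.105]), [array([608., 105.]), array([34., 55.]), np.float64(9.0)], np.int32(187))
S (array([ 0.872, -0.134]), [array([851., -85.]), array([171., 237.]), np.float64(9.0)], np.int32(4323))
S (array([ 0.525, -0.277]), [array([ 525., -276.]), array([48., 37.]), np.float64(84.0)], np.int32(345))
yaw now 84.2 shift [ 0.121 -0.013  0.06 ] turn [ 0.001  0.001 -0.24 ]
```

```bash
python3 -m jog '[[[0.045,-0.005,0],[0,0,-0.08]],[[0.09,-0.01,0],[0,0,-0.16]],[[0.125,-0.013,0],[0,0,-0.24]],[[0.125,-0.013,0.03],[0,0,-0.25]],[[0.125,-0.013,0.065],[0,0,-0.25]]]'
python3 -m jog '[[[0,0,0.035],[0,0,0]],[[0,0,0.06],[0,0,0]],[[0,0,0.072],[0,0,0]],[[0,0,0.078],[0,0,0]],[[0,0,0.078],[0,0,0]]]'
python3 -c "
from h import *
from station import ctrl
for y,w in [(.106,99),(.094,96),(.08,93),(.068,90),(.056,87)]:
  a=np.radians(w); go(.606+.035*np.cos(a),y+.035*np.sin(a),-.02,w)"
```

```text
t: 15.8
tool_pos: [0.6008, 0.1562, 0.0534]
tool_rot: [2.048, 2.38, 0.001]
contact_force: [-0.7, -0.2, -0.5]
opening: 0.0127
grip_force: 0.0
t: 16.3
tool_pos: [0.5987, 0.1547, -0.0222]
tool_rot: [-2.049, -2.376, 0.009]
contact_force: [-13.0, -2.8, 18.8]
opening: 0.0128
grip_force: 9.3
yaw now 98.5 shift [-0.014 -0.    -0.002] turn [-0.007  0.001 -0.009]
yaw now 98.5 shift [-0.026 -0.    -0.002] turn [-0.007  0.001  0.043]
yaw now 98.5 shift [-0.04  -0.    -0.002] turn [-0.007  0.001  0.095]
yaw now 98.5 shift [-0.052 -0.    -0.002] turn [-0.007  0.001  0.148]
yaw now 98.5 shift [-0.064 -0.    -0.002] turn [-0.007  0.001  0.2  ]
```

The tips touched the table at z = -0.022, which confirms the offset. I lift 3 mm and push.

```bash
python3 -m jog '[[[0,0,-0.004],[0,0,0]],[[-0.014,0,-0.004],[0,0,0]],[[-0.026,0,-0.004],[0,0,0.04]],[[-0.039,0,-0.004],[0,0,0.09]],[[-0.052,0,-0.004],[0,0,0.14]]]'
python3 -c "
from h import *
o,d,s=look()
go(.606,.065,-.019,84,o);go(.5755,-.2177,-.019,84,o)"
```

```text
t: 16.8
tool_pos: [0.6081, 0.1027, -0.0202]
tool_rot: [-2.218, -2.225, 0.0]
contact_force: [0.2, 0.6, 0.4]
opening: 0.0126
grip_force: 0.4
W [  6. 209.] [  0 181  19  57] [array([449., 120.]), array([43., 18.]), np.float64(68.0)]
W [ 60. 246.] [ 40 226  41  42] [array([489., 102.]), array([41., 20.]), np.float64(34.0)]
S (array([0.558, 0.165]), [array([554., 169.]), array([120., 294.]), np.float64(37.0)], np.int32(1516))
S (array([0.424, 0.116]), [array([424., 117.]), array([43., 42.]), np.float64(40.0)], np.int32(152))
S (array([ 0.872, -0.135]), [array([851., -85.]), array([171., 237.]), np.float64(9.0)], np.int32(4302))
S (array([ 0.525, -0.277]), [array([ 524., -276.]), array([48., 37.]), np.float64(83.0)], np.int32(344))
yaw now 90.2 shift [-0.038 -0.002 -0.001] turn [-0.    -0.     0.108]
yaw now 90.2 shift [-0.32  -0.034 -0.001] turn [-0.    -0.     0.108]
```

```bash
python3 -m jog '[[[-0.01,0,0],[0,0,0.03]],[[-0.02,-0.001,0],[0,0,0.06]],[[-0.03,-0.002,0],[0,0,0.09]],[[-0.042,-0.002,0],[0,0,0.108]],[[-0.055,-0.003,0],[0,0,0.108]]]'
python3 -m jog '[[[-0.014,0,0],[0,0,0]],[[-0.028,0,0],[0,0,0]],[[-0.042,0,0],[0,0,0]],[[-0.056,0,0],[0,0,0]],[[-0.07,0,0],[0,0,0]]]'
python3 -c "
from h import *
o,d,s=look()
go(.5755,-.2177,-.019,84,o)"
```

```text
t: 17.4
tool_pos: [0.6054, 0.0483, -0.0199]
tool_rot: [2.33, 2.107, -0.0]
contact_force: [-0.1, 0.9, -0.5]
opening: 0.0129
grip_force: 0.2
t: 17.9
tool_pos: [0.5983, -0.0217, -0.0199]
tool_rot: [-2.33, -2.107, 0.0]
contact_force: [-0.3, -0.1, -0.1]
opening: 0.013
grip_force: 0.2
W [492. 287.] [465 200  47 184] [array([ 782., -129.]), array([ 39., 241.]), np.float64(17.0)]
W [506. 371.] [495 348  17  36] [array([ 859., -234.]), array([ 24., 111.]), np.float64(31.0)]
S (array([0.527, 0.051]), [array([475., 118.]), array([140., 491.]), np.float64(32.0)], np.int32(1868))
S (array([0.459, 0.192]), [array([451., 197.]), array([23., 67.]), np.float64(37.0)], np.int32(45))
S (array([0.462, 0.126]), [array([459., 130.]), array([86., 36.]), np.float64(40.0)], np.int32(64))
S (array([ 0.872, -0.135]), [array([851., -85.]), array([171., 237.]), np.float64(9.0)], np.int32(4301))
S (array([ 0.525, -0.277]), [array([ 524., -276.]), array([48., 37.]), np.float64(83.0)], np.int32(344))
yaw now 84.3 shift [-0.197 -0.003 -0.001] turn [-0.     0.     0.005]
```

```bash
python3 -m jog '[[[-0.014,0,0],[0,0,0]],[[-0.028,0,0],[0,0,0]],[[-0.042,-0.001,0],[0,0,0]],[[-0.056,-0.001,0],[0,0,0]],[[-0.07,-0.001,0],[0,0,0]]]'|grep -E "pos|force"
python3 -m jog '[[[-0.014,0,0],[0,0,0]],[[-0.028,0,0],[0,0,0]],[[-0.042,-0.001,0],[0,0,0]],[[-0.056,-0.001,0],[0,0,0]],[[-0.07,-0.001,0],[0,0,0]]]'|grep -E "pos|force"
python3 -m jog '[[[-0.014,0,0],[0,0,0]],[[-0.028,0,0],[0,0,0]],[[-0.042,0,0],[0,0,0]],[[-0.052,0,0],[0,0,0]],[[-0.052,0,0],[0,0,0]]]'|grep -E "pos|force"
python3 -m jog '[[[0.015,0,0],[0,0,0]],[[0.015,0,-0.03],[0,0,0]],[[0.015,0,-0.07],[0,0,0]],[[0.015,0,-0.11],[0,0,0]]]'|grep -E "pos|force"
python3 -m jog '[[[0.05,0,0],[0,0,0]],[[0.1,0,0],[0,0,0]],[[0.15,0,0],[0,0,0]],[[0.2,0,-0.02],[0,0,0]],[[0.25,0,-0.04],[0,0,0]]]'|grep -E "pos|force"
python3 -c "
from h import *
o,d,s=look()
cv2.imwrite('pics/s8.png',s['image'])
a=np.radians(126)
"
```

```text
tool_pos: [0.5903, -0.0912, -0.0199]
contact_force: [0.6, 1.3, -0.6]
grip_force: 0.3
tool_pos: [0.5823, -0.1607, -0.02]
contact_force: [0.5, 1.8, -0.2]
grip_force: 0.3
tool_pos: [0.5773, -0.2129, -0.0198]
contact_force: [1.0, 0.3, 1.2]
grip_force: 0.0
tool_pos: [0.5781, -0.1941, 0.0902]
contact_force: [-0.1, -0.1, 0.6]
grip_force: 0.0
tool_pos: [0.6015, 0.049, 0.1266]
contact_force: [1.3, -0.2, 0.5]
grip_force: 0.0
W [461. 118.] [434  90  53  61] [array([837., 100.]), array([65., 80.]), np.float64(69.0)]
W [ 82. 128.] [ 61 106  43  46] [array([422., 123.]), array([52., 33.]), np.float64(37.0)]
W [508. 299.] [501 267  11  56] [array([1004., -202.]), array([ 26., 153.]), np.float64(26.0)]
W [488. 298.] [473 270  28  57] [array([ 947., -183.]), array([ 50., 139.]), np.float64(15.0)]
S (array([0.098, 0.016]), [array([97., 14.]), array([ 41., 146.]), np.float64(16.0)], np.int32(65))
S (array([0.424, 0.115]), [array([424., 115.]), array([47., 40.]), np.float64(34.0)], np.int32(159))
S (array([0.494, 0.158]), [array([494., 158.]), array([11., 27.]), np.float64(36.0)], np.int32(31))
S (array([ 0.872, -0.134]), [array([851., -85.]), array([171., 237.]), np.float64(9.0)], np.int32(4327))
S (array([ 0.525, -0.277]), [array([ 524., -276.]), array([48., 37.]), np.float64(84.0)], np.int32(343))
S (array([ 0.575, -0.251]), [array([ 575., -251.]), array([49., 37.]), np.float64(85.0)], np.int32(352))
```

Plate B is in the pan at (0.575,-0.251). Plate A is at (0.422,0.120) with its long axis at 37°, so I approach its long face at yaw 127°.

```bash
python3 -c "
from h import *
go(.394,.158,.09,127)"
```

```text
yaw now 84.7 shift [ 0.086 -0.219  0.04 ] turn [ 0.006 -0.    -0.738]
```

```bash
python3 -m jog '[[[0.017,-0.044,0],[0,0,-0.14]],[[0.034,-0.088,0],[0,0,-0.28]],[[0.051,-0.132,0],[0,0,-0.42]],[[0.068,-0.176,0],[0,0,-0.57]],[[0.086,-0.219,0],[0,0,-0.715]]]'|grep -E "pos|force"
python3 -m jog '[[[0,0,0.04],[0,0,0]],[[0,0,0.08],[0,0,0]],[[0,0,0.11],[0,0,0]],[[0,0,0.125],[0,0,0]],[[0,0,0.13],[0,0,0]]]'|grep -E "pos|force"
python3 -c "
from h import *
go(.394,.158,-.019,127)"
```

```text
tool_pos: [0.3911, 0.1535, 0.1263]
contact_force: [0.6, 1.2, 0.5]
grip_force: 0.0
tool_pos: [0.3908, 0.1526, -0.0055]
contact_force: [0.0, 0.5, -0.9]
grip_force: 0.0
yaw now 125.3 shift [0.003 0.006 0.013] turn [-0.005 -0.002 -0.03 ]
```

```bash
python3 -m jog '[[[0.003,0.005,0.006],[0,0,-0.03]],[[0.003,0.005,0.012],[0,0,-0.03]],[[0.003,0.005,0.013],[0,0,-0.03]]]'
python3 -c "
from h import *
from station import ctrl
o=ctrl.get_obs()
for x,y,w in [(.422,.12,127),(.428,.11,124),(.433,.100,120),(.437,.089,116),(.441,.078,112),(.447,.063,105)]:
  a=np.radians(w); go(x+.027*np.cos(a),y+.027*np.sin(a),-.019,w,o)"
```

```text
t: 21.8
tool_pos: [0.3963, 0.1583, -0.0157]
tool_rot: [1.402, 2.811, 0.0]
contact_force: [-0.1, -1.0, 0.3]
opening: 0.0124
grip_force: 0.0
yaw now 127.0 shift [-0.019 -0.003  0.003] turn [ 0.  0. -0.]
yaw now 127.0 shift [-0.031 -0.002  0.003] turn [0.    0.    0.052]
yaw now 127.0 shift [-0.042 -0.003  0.003] turn [0.    0.    0.122]
yaw now 127.0 shift [-0.053 -0.004  0.003] turn [0.    0.    0.192]
yaw now 127.0 shift [-0.065 -0.006  0.003] turn [0.    0.    0.262]
yaw now 127.0 shift [-0.082 -0.007  0.003] turn [0.    0.    0.384]
```

```bash
python3 -m jog '[[[-0.01,-0.003,0.003],[0,0,0]],[[-0.02,-0.003,0.003],[0,0,0]],[[-0.031,-0.002,0.003],[0,0,0.05]],[[-0.042,-0.003,0.003],[0,0,0.12]],[[-0.053,-0.004,0.003],[0,0,0.19]]]'
python3 -c "
from h import *
from station import ctrl
o=ctrl.get_obs()
for x,y,w in [(.441,.078,112),(.446,.063,106),(.45,.05,104),(.454,.037,104),(.458,.022,104)]:
  a=np.radians(w); go(x+.027*np.cos(a),y+.027*np.sin(a),-.019,w,o)
look()"
```

```text
t: 22.3
tool_pos: [0.4259, 0.1123, -0.0184]
tool_rot: [1.671, 2.66, 0.001]
contact_force: [0.3, 0.8, -0.2]
opening: 0.0129
grip_force: 0.4
yaw now 115.7 shift [-0.011  0.     0.001] turn [0.001 0.    0.065]
yaw now 115.7 shift [-0.027  0.001  0.001] turn [0.001 0.    0.17 ]
yaw now 115.7 shift [-0.04   0.     0.001] turn [0.001 0.    0.205]
yaw now 115.7 shift [-0.054 -0.002  0.001] turn [0.001 0.    0.205]
yaw now 115.7 shift [-0.069 -0.005  0.001] turn [0.001 0.    0.205]
S (array([0.351, 0.183]), [array([346., 190.]), array([131., 337.]), np.float64(51.0)], np.int32(1421))
S (array([ 0.111, -0.005]), [array([108.,  -0.]), array([ 16., 105.]), np.float64(3.0)], np.int32(39))
S (array([0.602, 0.311]), [array([605., 313.]), array([45., 24.]), np.float64(49.0)], np.int32(26))
S (array([0.494, 0.158]), [array([494., 158.]), array([11., 27.]), np.float64(36.0)], np.int32(31))
S (array([ 0.872, -0.134]), [array([851., -85.]), array([171., 237.]), np.float64(9.0)], np.int32(4322))
S (array([ 0.525, -0.277]), [array([ 524., -276.]), array([48., 37.]), np.float64(83.0)], np.int32(344))
S (array([ 0.575, -0.251]), [array([ 575., -251.]), array([49., 37.]), np.float64(85.0)], np.int32(352))
```

```bash
python3 -m jog '[[[-0.012,0,0],[0,0,0.065]],[[-0.026,0,0],[0,0,0.16]],[[-0.04,0,0],[0,0,0.205]],[[-0.054,-0.002,0],[0,0,0.205]],[[-0.067,-0.005,0],[0,0,0.205]]]'
python3 -c "
from h import *
from station import ctrl
o=ctrl.get_obs()
for x,y,w in [(.476,-.035,104),(.487,-.09,104),(.490,-.13,92)]:
  a=np.radians(w); go(x+.027*np.cos(a),y+.027*np.sin(a),-.019,w,o)
look()"
```

```text
t: 22.9
tool_pos: [0.4502, 0.0501, -0.0186]
tool_rot: [1.927, 2.481, 0.001]
contact_force: [-0.2, 1.2, 0.4]
opening: 0.0127
grip_force: 0.8
yaw now 104.3 shift [-0.062  0.004  0.   ] turn [ 0.    -0.     0.006]
yaw now 104.3 shift [-0.118  0.001  0.   ] turn [ 0.    -0.     0.006]
yaw now 104.3 shift [-0.158 -0.     0.   ] turn [ 0.    -0.     0.215]
W [465. 175.] [443 157  44  38] [array([552., 121.]), array([18., 37.]), np.float64(89.0)]
S (array([0.38, 0.11]), [array([376., 114.]), array([120., 310.]), np.float64(50.0)], np.int32(1490))
S (array([0.494, 0.158]), [array([494., 158.]), array([11., 27.]), np.float64(36.0)], np.int32(31))
S (array([ 0.872, -0.134]), [array([851., -85.]), array([171., 237.]), np.float64(9.0)], np.int32(4319))
S (array([ 0.525, -0.277]), [array([ 525., -276.]), array([48., 37.]), np.float64(84.0)], np.int32(344))
S (array([ 0.575, -0.251]), [array([ 575., -251.]), array([49., 37.]), np.float64(85.0)], np.int32(352))
```

```bash
python3 -m jog '[[[-0.012,0,0],[0,0,0]],[[-0.025,0.001,0],[0,0,0]],[[-0.037,0.001,0],[0,0,0]],[[-0.05,0.002,0],[0,0,0]],[[-0.063,0.002,0],[0,0,0]]]'
python3 -m jog '[[[-0.012,0,0],[0,0,0]],[[-0.024,0,0],[0,0,0]],[[-0.036,0,0],[0,0,0]],[[-0.048,-0.001,0],[0,0,0]],[[-0.057,-0.001,0],[0,0,0.03]]]'
python3 -c "
from h import *
from station import ctrl
o=ctrl.get_obs()
for x,y,w in [(.489,-.12,97),(.491,-.145,90),(.493,-.233,88)]:
  a=np.radians(w); go(x+.027*np.cos(a),y+.027*np.sin(a),-.019,w,o)
look()"
```

```text
t: 23.5
tool_pos: [0.4675, -0.0108, -0.0188]
tool_rot: [1.927, 2.481, -0.0]
contact_force: [-0.3, 1.0, -0.5]
opening: 0.0127
grip_force: 0.2
t: 24.0
tool_pos: [0.4805, -0.0662, -0.0188]
tool_rot: [1.967, 2.45, -0.0]
contact_force: [-0.4, 0.2, -0.0]
opening: 0.0129
grip_force: 0.4
yaw now 102.5 shift [-0.028 -0.001  0.   ] turn [-0.     0.     0.096]
yaw now 102.5 shift [-0.053 -0.001  0.   ] turn [-0.     0.     0.218]
yaw now 102.5 shift [-0.139 -0.017  0.   ] turn [0.    0.    0.253]
W [502. 371.] [488 346  24  38] [array([ 792., -189.]), array([ 34., 116.]), np.float64(49.0)]
S (array([ 0.416, -0.022]), [array([412., -18.]), array([112., 279.]), np.float64(53.0)], np.int32(1658))
S (array([0.494, 0.158]), [array([494., 158.]), array([11., 27.]), np.float64(36.0)], np.int32(31))
S (array([ 0.872, -0.134]), [array([851., -85.]), array([171., 237.]), np.float64(9.0)], np.int32(4307))
S (array([ 0.525, -0.277]), [array([ 524., -276.]), array([48., 37.]), np.float64(84.0)], np.int32(343))
S (array([ 0.575, -0.251]), [array([ 575., -251.]), array([49., 37.]), np.float64(85.0)], np.int32(352))
```

```bash
python3 -m jog '[[[-0.012,0,0],[0,0,0.03]],[[-0.024,-0.001,0],[0,0,0.08]],[[-0.036,-0.001,0],[0,0,0.14]],[[-0.048,-0.001,0],[0,0,0.2]],[[-0.06,-0.002,0],[0,0,0.23]]]'
python3 -c "
from h import *
from station import ctrl
o=ctrl.get_obs()
for x,y,w in [(.493,-.233,88)]:
  a=np.radians(w); go(x+.027*np.cos(a),y+.027*np.sin(a),-.019,w,o)
_,_,s=look()
cv2.imwrite('pics/s9.png',cv2.resize(s['image'][160:340,70:310],None,fx=3.3,fy=3.3,interpolation=cv2.INTER_CUBIC))"
```

```text
t: 24.6
tool_pos: [0.4916, -0.1251, -0.0189]
tool_rot: [2.236, 2.207, -0.0]
contact_force: [-0.8, -0.9, 0.1]
opening: 0.0128
grip_force: 0.3
yaw now 89.3 shift [-0.081  0.003  0.   ] turn [-0.     0.     0.022]
S (array([0.256, 0.05 ]), [array([219.,  91.]), array([150., 302.]), np.float64(29.0)], np.int32(820))
S (array([0.494, 0.158]), [array([494., 158.]), array([11., 27.]), np.float64(36.0)], np.int32(31))
S (array([ 0.43 , -0.088]), [array([428., -82.]), array([ 98., 259.]), np.float64(56.0)], np.int32(1607))
S (array([ 0.872, -0.134]), [array([851., -85.]), array([171., 237.]), np.float64(9.0)], np.int32(4310))
S (array([ 0.525, -0.277]), [array([ 524., -276.]), array([48., 37.]), np.float64(83.0)], np.int32(344))
S (array([ 0.575, -0.251]), [array([ 575., -251.]), array([49., 37.]), np.float64(85.0)], np.int32(352))
```

View pics/s9.png

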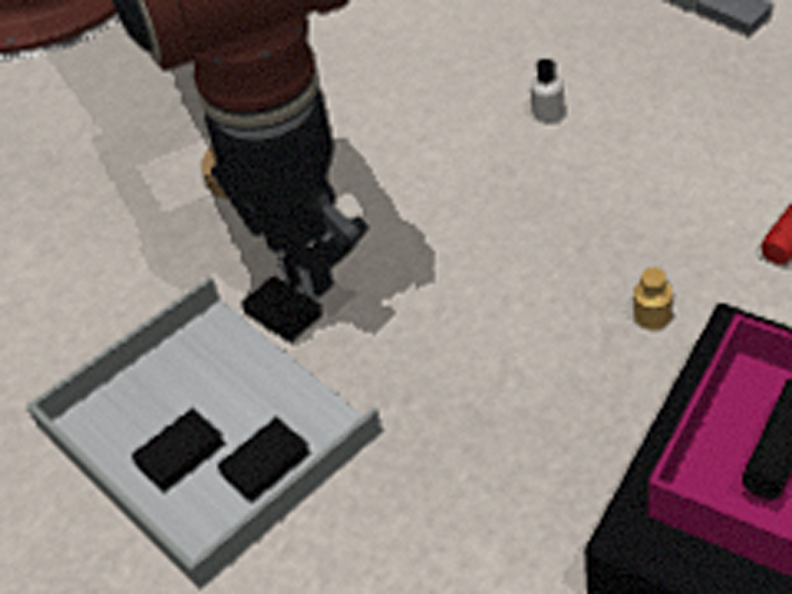

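Plate A is at the mouth at (283,308) in the crop, clear of the wall end at (212,285). The other two are inside at (178,448) and (265,458), and the bottle and weight have not moved. I finish the push.

```bash
python3 -m jog '[[[-0.012,0,0],[0,0,0]],[[-0.025,0,0],[0,0,0]],[[-0.038,0.001,0],[0,0,0]],[[-0.051,0.002,0],[0,0,0]],[[-0.064,0.003,0],[0,0,0]]]'|grep -E "pos|force"
python3 -m jog '[[[-0.01,0,0],[0,0,0]],[[-0.019,0,0],[0,0,0]],[[-0.025,0,0],[0,0,0]],[[-0.025,0,0],[0,0,0]],[[-0.025,0,0],[0,0,0]]]'|grep -E "pos|force"
python3 -m jog '[[[0.015,0,0],[0,0,0]],[[0.015,0,-0.03],[0,0,0]],[[0.015,0,-0.07],[0,0,0]],[[0.015,0,-0.11],[0,0,0]]]'|grep -E "pos|force"
python3 -m jog '[[[0.05,0,0],[0,0,0]],[[0.1,0,0],[0,0,0]],[[0.15,0,0],[0,0,0]],[[0.2,0,-0.02],[0,0,0]],[[0.25,0,-0.06],[0,0,0]]]'|grep -E "pos|force"
python3 -c "
from h import *
_,_,s=look()
cv2.imwrite('pics/s10.png',cv2.resize(s['image'][160:340,70:310],None,fx=3.3,fy=3.3,interpolation=cv2.INTER_CUBIC))"
```

```text
tool_pos: [0.4939, -0.1894, -0.0188]
contact_force: [-0.4, 0.3, -1.3]
grip_force: 0.2
tool_pos: [0.4936, -0.2132, -0.0189]
contact_force: [0.3, 0.7, 0.6]
grip_force: 0.0
tool_pos: [0.4929, -0.1962, 0.0915]
contact_force: [0.6, -0.5, 0.9]
grip_force: 0.0
tool_pos: [0.4929, 0.0414, 0.1381]
contact_force: [0.5, -0.2, -0.7]
grip_force: 0.0
W [504. 134.] [496 116  16  36] [array([806.,  98.]), array([31., 45.]), np.float64(10.0)]
W [484. 272.] [446 203  66 143] [array([ 847., -142.]), array([136., 291.]), np.float64(9.0)]
S (array([0.494, 0.158]), [array([494., 158.]), array([11., 27.]), np.float64(36.0)], np.int32(31))
S (array([ 0.872, -0.133]), [array([851., -85.]), array([171., 237.]), np.float64(9.0)], np.int32(4357))
S (array([ 0.514, -0.266]), [array([ 513., -264.]), array([ 55., 106.]), np.float64(37.0)], np.int32(655))
S (array([ 0.575, -0.251]), [array([ 575., -251.]), array([49., 37.]), np.float64(85.0)], np.int32(352))
```

View pics/s10.png

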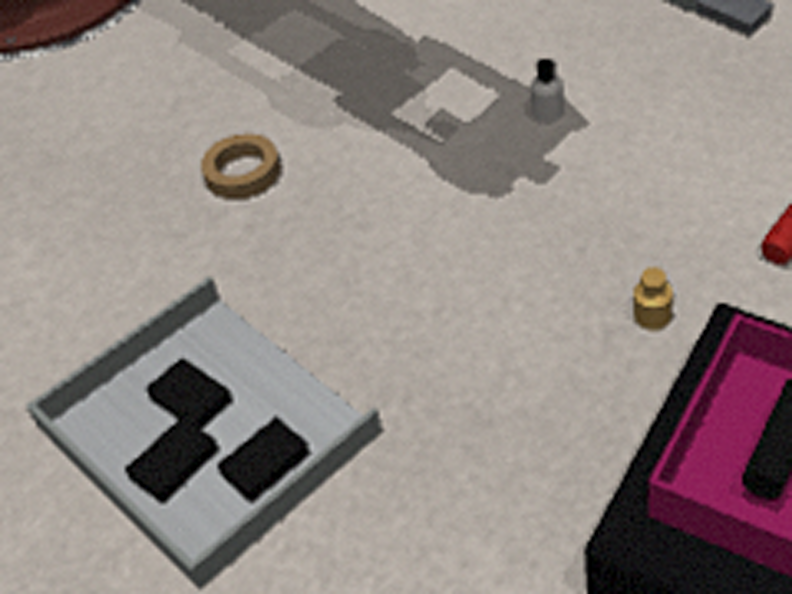

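All three plates lie well inside the pan, at (190,395), (172,462) and (264,458) in the crop. The tape, bottle and weight have not moved, and the arm is clear, so I hand in.

```bash
python3 -c "
from station import job
print(job.finish_job())"
```

```text
the job is handed in; nothing more can be done
None
```

I swept all three loose plates into the pan and handed the job in at about 26 s; they lie well inside it, and the tape, bottle and weight stayed where they were.

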